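# Bring the mixing ball on its tray to the tall tin

## Task

Take the small dark metal tray by its upright wooden grip, draw it straight out from under the hand-rest bridge, then lift it and carry it level to the taller of the two empty open tins, without letting the loose steel mixing ball roll out of its shallow pocket. Finish still holding the tray in the gripper, level and still, with the ball's pocket centred a few centimetres above the tall tin's mouth, ready for the painter; do not touch the tin with the tray and do not push the tins or anything else on the bench out of place.

Things in the scene. Friction and masses are not known exactly. Their poses are not given: they have to be found in the camera images.
- tray: Dark metal tray, 150 (x) x 80 (y) x 5 mm, lips to 11 mm; origin at the centre of its underside, z up, 0.22 kg. Wooden grip block 30 (x) x 14 (y) mm, upright from 5 to 75 mm, centred at x = -50 mm. At x = +35 mm a round pocket: ring of inner diameter 44, outer 52, rim 4 mm above the tray's floor. Starts with its x within 0.05 rad of the bridge's x, grip in front of the bridge, pocket under it.
- tray_grip (a point): Point in the middle of the tray's grip block, 55 mm above the tray's underside; pinch the block's 14 mm thickness along the tray's y axis from above. Axes as the tray's.
- tray_pocket (a point): Centre of the pocket, 17 mm above the tray's underside: the height of the ball's centre when it lies in the pocket. 85 mm from the grip along the tray's +x. Axes as the tray's.
- ball_center (a point): Centre of the loose bright steel mixing ball, diameter 24 mm, 56 g. It starts in the pocket and can roll about 13 mm off its centre to the rim; it rolls over the rim if the tray is tipped by more than about 40 degrees, or by less if it is jerked or knocked.
- bridge: Wooden bridge fixed to the bench; origin on the bench under its centre, z up. Two side rails 120 (along x) x 14 x 55 mm high, 100 mm apart inside, joined by a crossbar at each x end: 25 (x) x 150 mm, underside 55, top 67 mm up. The tray comes out towards the bridge's -x, roughly to the robot: it starts with its origin near x = -55 mm here and its far end is clear after 68 to 92 mm of travel.
- bridge_front (a point): Point on the bench under the middle of the bridge's front edge, 60 mm from the bridge's origin along its -x; axes as the bridge's. The grip block starts about 45 mm (33 to 57) in front of it.
- tall_tin: The taller of two empty, open bare-steel tins: outer diameter 100 mm, 120 mm high, wall 4 mm, 0.35 kg; origin at the centre of its underside. It stands loose on the bench, on the right half (-y); the two tins may stand either way round.
- tall_tin_mouth (a point): Centre of the tall tin's mouth, at the height of its rim (120 mm above the bench).
- short_tin: The shorter open bare-steel tin, outer diameter 100 mm, 70 mm high; origin at the centre of its underside. Leave it where it is.
- tape_roll: Roll of paper tape lying flat, diameter 90 mm, 25 mm high; origin at the centre of its underside. Leave it.
- jar: Closed glass jar, diameter 60 mm, 85 mm high; origin at the centre of its underside. Leave it.
- brush: Paint brush with a wooden handle, lying on the bench. Leave it.
- scraper: Long-handled scraper lying on the bench. Leave it.
- tin_lid: Flat steel tin lid lying on the bench, diameter 96 mm, 6 mm high. Leave it.
- spray_can: Closed can, diameter 64 mm, 160 mm high, standing left of the bridge; origin at the centre of its underside. Leave it.
Mind the look-alikes: they are no part of the job. Leave any yellow look-alike of the tall_tin alone.

How it is judged:
By the outcome, as a careful person would: the job done as asked, in the order asked, and still so for the second after the job is handed in, while the arm keeps its last pose, push and grip.
It also fails if it takes over 48 s, if anything falls off the work surface, if the arm or the gripper's body presses on something with over 40 N, if the wrist force passes 120 N, or if a joint passes its speed limit or range.

## Robot

A 7-joint arm with a two-finger parallel gripper is mounted at the origin on the work surface. World frame = base frame: x ahead of the robot, y to its left, z up, the work surface at z = 0. Lengths are in mm, angles in rad, forces in N, time in s.
With the tool pointing down it reaches from about 400 to 875 mm from the base axis. Payload 4.4 kg.
Tool frame: the origin (TCP) lies at the very end of the fingers, on their centre line; the grasp point (between the pads) lies 19 mm behind it; y points along the fingers, x is the direction in which the jaws open and shut, and the axes are right-handed (so a half turn about y gives the same grasp; the last joint's range is limited). The gripper opens to 85 mm and grips with 20 to 120 N. Pads are 22 mm wide; open, the fingers measure 114 mm over their backs; the gripper's body (76 mm by 85 mm) begins 54 mm behind the grasp point. The pads swing forward as they close: fully open they stand 13 mm farther back than shut.
Start: joints at [-1.212, 0.628, 0.038, 1.517, -0.027, 0.996, -0.02], TCP at [267.869, 592.253, 231.313] pointing down, gripper open.
Joint ranges: [-3.06, 3.06], [-0.37, 2.12], [-1.25, 1.32], [0.18, 2.47], [-1.1, 4.24], [0.23, 1.98], [-2.94, 2.94]. Speed limits (rad/s): [2.57, 2.57, 3.14, 3.14, 3.14, 3.14, 3.14].

## Interface

Orientations are given as [roll, pitch, yaw] about the fixed x, y, z axes, in that order (R = Rz(yaw) Ry(pitch) Rx(roll)).
In Python, from cell import readout, eyes, finish_job gives the robot as it stands. The module is installed in compiled form; this text tells all that it offers.
- The arm moves only by the tool apply_moves, never from a script. Its argument "commands" is a list that holds one entry, the list of rows, each a list of 6 numbers: the shift along the tool's x, y, z in units of 0.04 m (1.0 is 0.04 m), then the turn, a rotation vector about the tool's x, y, z in units of 5 degrees (1.0 is 5 degrees). A call has 1 to 8 rows; each row shifts and turns the pose as measured when the row begins, along the tool's axes as they then stand; what a row does not reach is not made up. A row lasts 1/12 s, in which the tool goes at most 41.7 mm and 7.16 degrees, less where a joint would pass 70% of its speed; a pose out of reach is approached as far as the arm can. A call with a number of a shift or a turn outside -1 to 1 is refused whole. A call with a gripper value outside its range is refused whole. "claw" is the finger opening in mm, from 0 to 85.4, set as the call begins (left out, the last holds). The fingers move at their own pace and stop on an object; the grip force is fixed at half the most. Time passes only in rows, so rows that do not move let the fingers close. It gives the time, the measured TCP pose, the force and the opening at its end, in the units of the state.
- readout.read_state(): the state, without advancing time (a new reading comes with each control period).
- eyes.get_image(name): name is "scene" or "top" or "wrist"; returns a dict with "image" (420x560x3 uint8, red, green, blue), "mtx" (3x3 intrinsics, pixels), "rvec" (rotation vector, rad) and "tvec" (3), from world to camera coordinates, as OpenCV has them. Camera axes: x right, y down, z forward; pixel columns grow to the right and rows downward; lengths in mm; the calibration is good to about 2 mm. A picture is of the moment at which its call begins. There is no depth.
- finish_job(): hands the job in, once; it reports no verdict.
The state is a dict: "clock": time; "qpos": joint angles; "qd": joint speeds; "tau": joint torques, N m; "eef_pos": TCP position; "tool_rot": TCP orientation; "force": force on the tool from outside, world axes, zero at the start; "torque": the same for the moment, N m; "width": finger opening in mm.
Only numpy, scipy, OpenCV 4.12 (cv2) and the standard library are available. Lean on these libraries where they do the work, as an engineer would, in place of code of your own. Each camera call takes 0.05 s, during which the arm holds its last target. There are 200 camera calls.

## Working session

There is one attempt and no reset: what is moved stays moved. The work goes in short steps, Python scripts to look and compute and a tool call to move; the robot and the scene stay as the last step left them, time stands still between calls to the robot, and variables do not carry over. Pictures are saved under pics/ and viewed, about 8 in all and at most 12, crops included, and the job is handed in when it is done.

Besides the shell and the picture viewer there is one more tool, called after ">>>" by a JSON object that holds its "fn" and its "kwargs". apply_moves: Moves the arm, as the interface text tells. Shifts and turns lie within -1 to 1; 1 stands for 0.04 m of shift or 5 degrees of turn. Its arguments: {"type":"object","properties":{"commands":{"type":"array"},"claw":{"type":"number"}},"required":["commands"]}

```bash
mkdir -p pics; cat > h.py <<'E'
import numpy as np, cv2, pickle
from cell import readout, eyes
from scipy.spatial.transform import Rotation as R
def snap(n,fn):
    d=eyes.get_image(n); cv2.imwrite(f'pics/{fn}.png',d['image'][:,:,::-1]); pickle.dump(d,open(f'pics/{fn}.pkl','wb')); return d
def load(fn): return pickle.load(open(f'pics/{fn}.pkl','rb'))
def ray(d,px):
    M=cv2.Rodrigues(np.array(d['rvec'],float))[0]; t=np.array(d['tvec'],float).ravel()
    o=-M.T@t; v=M.T@np.linalg.inv(d['mtx'])@np.array([px[0],px[1],1.]); return o,v/np.linalg.norm(v)
def onz(d,px,z):
    o,v=ray(d,px); return o+v*(z-o[2])/v[2]
def proj(d,P): return cv2.projectPoints(np.array(P,float).reshape(-1,3),np.array(d['rvec'],float),np.array(d['tvec'],float),np.array(d['mtx'],float),None)[0].reshape(-1,2)
E
python3 - <<'E'
from h import *
np.set_printoptions(precision=3,suppress=True)
print(readout.read_state())
a=snap('top','top0');b=snap('scene','sc0')
for d in(a,b): print(ray(d,(280,210)),d['mtx'][0,0])
E
```

```text
{'clock': 0.0, 'qpos': array([-1.212,  0.629,  0.038,  1.518, -0.027,  0.996, -0.02 ]), 'qd': array([-0.001, -0.001, -0.001, -0.001,  0.001,  0.002,  0.001]), 'tau': array([  0.   , -56.34 ,   1.226, -19.346,   0.011,   0.01 ,   0.   ]), 'eef_pos': array([267.611, 591.648, 230.387]), 'tool_rot': array([-1.571,  0.002,  1.146]), 'force': array([ 0.122,  0.321, -0.473]), 'torque': array([0.037, 0.022, 0.011]), 'width': 85.64993227401135}
(array([ 354.936,  -26.733, 1339.027]), array([ 0.168, -0.014, -0.986])) 388.6161394679694
(array([1299.67 ,  345.931,  817.744]), array([-0.693, -0.32 , -0.647])) 436.66812853124685
```

View pics/top0.png

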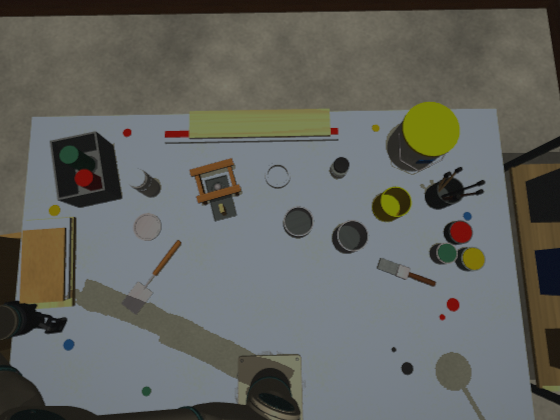

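View pics/sc0.png

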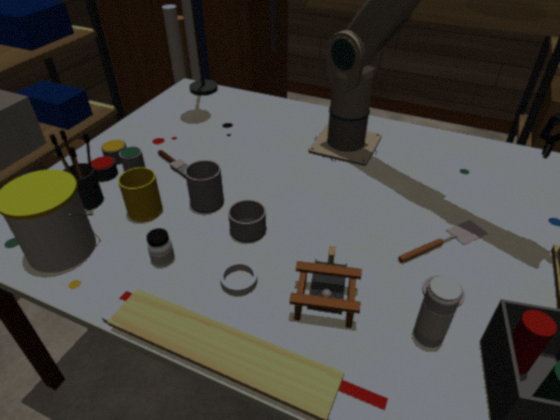

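Top view: the tray is at about (221,208), with its grip at (222,209) and the bridge at (216,181). There are three candidate tins: grey at (298,222), grey at (351,237) and yellow at (392,204). In the scene view the grey tin at (205,187) is taller than the one at (247,220), which makes it the top-view (351,237) tin. I'll confirm this in an enlarged crop.

```bash
python3 - <<'E'
from h import *
np.set_printoptions(precision=1,suppress=True)
a=load('top0');b=load('sc0')
A=a['image'][150:260,180:420,::-1];B=b['image'][140:330,110:370,::-1]
A=cv2.resize(A,None,fx=3.3,fy=3.3,interpolation=2)[:300]
cv2.imwrite('pics/cA.png',cv2.resize(a['image'][150:230,180:260,::-1],None,fx=7,fy=7,interpolation=2))
cv2.imwrite('pics/cB.png',cv2.resize(B,None,fx=3,fy=3,interpolation=2))
for px in((298,222),(351,237)):
  for z in(70,120):
    P=onz(a,px,z);print(px,z,P,proj(b,P))
for n,px,z in(('grip',(222,207),75),('ball',(217,187),17),('bridge',(216,181),67),('can',(150,183),160),('jar',(341,163),85),('tape',(278,176),25)):print(n,onz(a,px,z))
E
```

```text
(298, 222) 70 [ 530.5 -103.    70. ] [[248.  209.1]]
(298, 222) 120 [ 523.6 -100.   120. ] [[249.2 193.1]]
(351, 237) 70 [ 477.4 -275.3   70. ] [[203.5 182.3]]
(351, 237) 120 [ 472.6 -265.5  120. ] [[205.3 167.9]]
grip [584.8 146.8  75. ]
ball [666.4 172.4  17. ]
bridge [675.4 168.3  67. ]
can [649.5 359.  160. ]
jar [ 724.7 -251.8   85. ]
tape [699.7 -40.8  25. ]
```

View pics/cA.png

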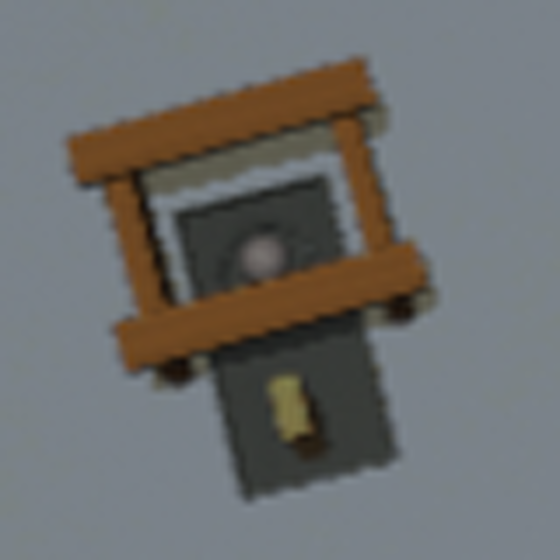

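View pics/cB.png

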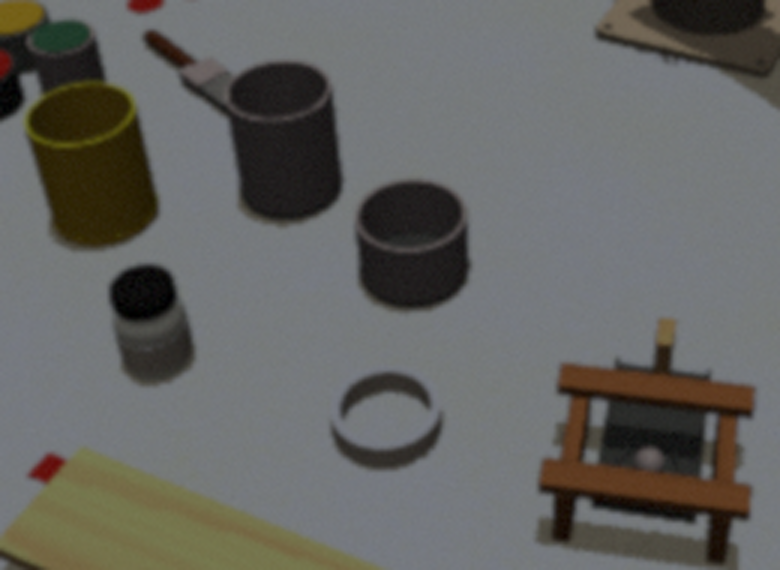

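The crop confirms it: the tall bare-steel tin stands between the yellow look-alike and the short tin. Tall mouth in the scene view is about (203.7,170.5), short about (247.5,212). Next I'll measure it properly.

```bash
python3 - <<'E'
from h import *
np.set_printoptions(precision=1,suppress=True)
a=load('top0');b=load('sc0')
c=lambda x,y:((x+.5)/7-.5+180,(y+.5)/7-.5+150)
near=[onz(a,c(*p),8) for p in((247,498),(397,457))]; far=[onz(a,c(*p),8) for p in((178,212),(325,178))]
print('near',near,'far',far)
ax=(far[0]+far[1]-near[0]-near[1])/2; print('len',np.linalg.norm(ax),'yaw',np.degrees(np.arctan2(ax[1],ax[0])))
w=near[0]-near[1];print('w',np.linalg.norm(w),np.degrees(np.arctan2(-w[0],w[1])))
u=ax/np.linalg.norm(ax);cen=sum(near+far)/4;print('cen',cen,'grip pred',cen-50*u,'pocket',cen+35*u)
print('grip top',onz(a,c(289,408),75),'ball',onz(a,c(264,256),17))
print('bridge corners',[onz(a,c(*p),67) for p in((68,138),(364,58),(126,372),(430,290))])
# tin rim in top: bright ring vs bench
g=cv2.cvtColor(a['image'],cv2.COLOR_RGB2HSV)
for cx,cy,z in((351,237,120),(298,222,70)):
  v=g[cy-25:cy+26,cx-25:cx+26,2]; m=(v<np.median(v[:3])*0.75).astype(np.uint8)
  cs=max(cv2.findContours(m,0,1)[0],key=cv2.contourArea); (x,y),r=cv2.minEnclosingCircle(cs); x+=cx-25;y+=cy-25
  print('outline',x,y,r,onz(a,(x,y),z), 'exp r',388.6*50/(1339-z))
print('tall from scene',onz(b,(203.4,170.2),120),'short',onz(b,(247.2,211.5),70))
big=cv2.resize(a['image'][205:270,270:390,::-1],None,fx=6,fy=6,interpolation=2);cv2.imwrite('pics/tins.png',big)
E
```

```text
near [array([549.3, 180.4,   8. ]), array([568.3, 106.4,   8. ])] far [array([695.1, 216. ,   8. ]), array([711.3, 142.3,   8. ])]
len 148.80106964334968 yaw 13.89079566683785
w 76.44919053596028 14.408343895425844
cen [631.  161.3   8. ] grip pred [582.5 149.3   8. ] pocket [665.  169.7   8. ]
grip top [582.  150.5  75. ] ball [669.5 171.4  17. ]
bridge corners [array([717.8, 258.7,  67. ]), array([755.2, 116. ,  67. ]), array([602.3, 229.1,  67. ]), array([639.4,  84.5,  67. ])]
outline 349.5617275238037 236.96913528442383 18.268211364746094 [ 472.8 -261.   120. ] exp r 15.939294503691551
outline 298.25 222.625 15.675020217895508 [ 528.4 -103.8   70. ] exp r 15.311268715524035
tall from scene [ 484.4 -264.2  120. ] short [ 540.  -100.3   70. ]
```

View pics/tins.png

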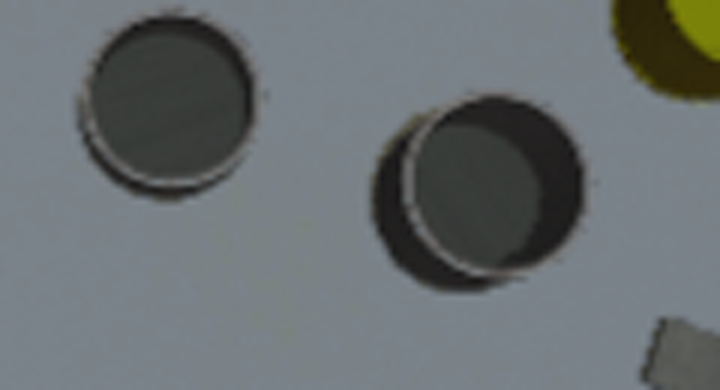

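Tall mouth: the rim ellipse in the crop is at (496,184), so top-view px (352.2,235.2) gives (478,-269). The scene view gives (484,-264), so I'll use (481,-267). The grip is at about (582,150), with tray yaw about 14°. First I'll turn the tool to yaw 104°.

>>> {"fn": "apply_moves", "kwargs": {"commands": [[[0,0,0,0,-0.97,0],[0,0,0,0,-0.97,0],[0,0,0,0,-0.97,0],[0,0,0,0,-0.97,0],[0,0,0,0,-0.97,0],[0,0,0,0,-0.97,0],[0,0,0,0,-0.97,0],[0,0,0,0,-0.97,0]]], "claw": 60}}

```text
clock: 0.77
eef_pos: [266.2, 588.9, 225.9]
tool_rot: [-1.565, 0.009, 1.855]
force: [0.4, -0.1, -0.5]
width: 59.9
```

```bash
cat >> h.py <<'E'
def to(p,yaw=None,tilt=True):
    s=readout.read_state(); M=R.from_euler('xyz',s['tool_rot']).as_matrix(); d=M.T@(np.array(p,float)-s['eef_pos'])/40
    print('t',round(s['clock'],2),'pos',s['eef_pos'].round(1),'rpy deg',np.degrees(s['tool_rot']).round(2),'w',round(s['width'],1),'F',np.round(s['force'],1)); print('shift units',d.round(2))
    if yaw is not None:
        T=R.from_euler('xyz',[-90,0,yaw],degrees=True).as_matrix(); print('turn units',(np.degrees(R.from_matrix(M.T@T).as_rotvec())/5).round(2))
E
python3 -c "
from h import *
to([582,150,140],104.1); print(readout.read_state()['qpos'])"
```

```text
t 0.77 pos [266.2 588.9 225.9] rpy deg [-89.64   0.53 106.26] w 59.9 F [ 0.4 -0.1 -0.5]
shift units [-12.72   2.24  -4.52]
turn units [-0.07  0.43 -0.11]
[-1.09930538  0.6369325  -0.15462681  1.51933709  0.10918628  1.00496057
  0.5707832 ]
```

>>> {"fn": "apply_moves", "kwargs": {"commands": [[[-0.85,0,-0.3,0,0.1,0],[-0.9,0,-0.32,0,0.1,0],[-0.9,0,-0.32,0,0.1,0],[-0.9,0,-0.32,0,0.1,0],[-0.9,0,-0.32,0,0,0],[-0.9,0,-0.32,0,0,0],[-0.9,0,-0.32,0,0,0],[-0.9,0,-0.32,0,0,0]]]}}

```text
clock: 1.43
eef_pos: [435.5, 339.1, 221.6]
tool_rot: [-1.555, 0.004, 1.843]
force: [0.2, 0.5, 0.4]
width: 59.8
```

```bash
python3 -c "
from h import *
to([582,150,140],104.1)"
```

```text
t 1.43 pos [435.5 339.1 221.6] rpy deg [-89.11   0.22 105.62] w 59.8 F [0.2 0.5 0.4]
shift units [-5.53  2.03 -2.29]
turn units [-0.18  0.3  -0.05]
```

>>> {"fn": "apply_moves", "kwargs": {"commands": [[[-0.8,0.2,-0.33,0,0.1,0],[-0.8,0.3,-0.33,-0.05,0.1,0],[-0.8,0.3,-0.33,-0.05,0.1,0],[-0.8,0.3,-0.33,-0.05,0,0],[-0.8,0.3,-0.33,-0.05,0,0],[-0.8,0.3,-0.33,0,0,0],[-0.4,0.2,-0.2,0,0,0],[0,0,0,0,0,0]]]}}

```text
clock: 2.1
eef_pos: [581.3, 137.0, 141.5]
tool_rot: [-1.574, 0.01, 1.802]
force: [1.3, 0.8, 0.6]
width: 59.8
```

```bash
python3 -c "
from h import *
to([582,150,140],104.1)
d=snap('wrist','w1'); print(proj(d,[[582,150,75],[669,171,17],[481,-267,120]]))"
```

```text
t 2.1 pos [581.3 137.  141.5] rpy deg [-90.17   0.59 103.23] w 59.8 F [1.3 0.8 0.6]
shift units [ 0.31  0.03 -0.09]
turn units [ 0.03 -0.17 -0.12]
[[ 300.77061147  227.7416914 ]
 [ 296.90787884  296.0551731 ]
 [-616.53383603 -185.02101537]]
```

View pics/w1.png

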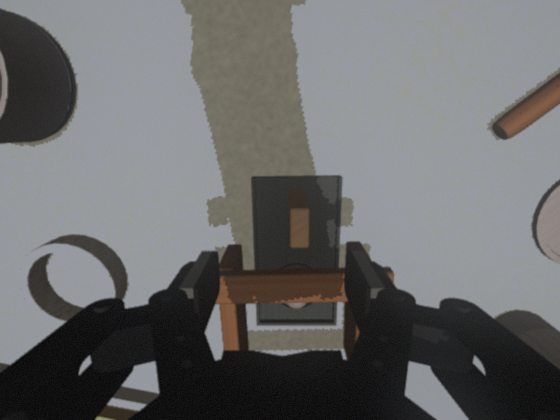

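Wrist view: the grip top is centred at (299.5,228), against a prediction of (300.8,227.7), so the estimate holds to under 1 mm. The tray edges are square to the image, so the yaw is right too. Descending.

>>> {"fn": "apply_moves", "kwargs": {"commands": [[[0.3,0,-0.08,0,0,-0.1],[0.05,0,0,0,0,0],[0,0.6,0,0,0,0]]]}}

```text
clock: 2.4
eef_pos: [581.4, 159.2, 121.8]
tool_rot: [-1.581, -0.004, 1.806]
force: [1.0, -0.5, -0.3]
width: 60.0
```

```bash
python3 -c "
from h import *
to([582,150,37],103.5)"
```

```text
t 2.4 pos [581.4 159.2 121.8] rpy deg [-90.57  -0.23 103.45] w 60.0 F [ 1.  -0.5 -0.3]
shift units [-0.24  2.12  0.06]
turn units [ 0.11 -0.01  0.05]
```

>>> {"fn": "apply_moves", "kwargs": {"commands": [[[0,0,0,0,0,0],[0,0,0,0,0,0]]]}}

```text
clock: 2.57
eef_pos: [577.4, 164.2, 119.9]
tool_rot: [-1.575, -0.006, 1.813]
force: [-0.1, 0.3, 0.1]
width: 60.0
```

```bash
python3 -c "
from h import *
to([582,150,37],103.5)"
```

```text
t 2.57 pos [577.4 164.2 119.9] rpy deg [-90.27  -0.37 103.87] w 60.0 F [-0.1  0.3  0.1]
shift units [-0.39  2.07 -0.02]
turn units [0.05 0.07 0.07]
```

>>> {"fn": "apply_moves", "kwargs": {"commands": [[[-0.2,0,0,0,0,0],[-0.1,0,0,0,0,0],[-0.05,0.1,0,0,0,0],[0,0.2,0,0,0,0]]]}}

```text
clock: 2.9
eef_pos: [582.1, 154.1, 112.2]
tool_rot: [-1.582, -0.008, 1.819]
force: [0.2, 0.6, 0.9]
width: 60.1
```

```bash
python3 -c "
from h import *
to([582,150,37],103.5)"
```

```text
t 2.9 pos [582.1 154.1 112.2] rpy deg [-90.65  -0.45 104.21] w 60.1 F [0.2 0.6 0.9]
shift units [-0.11  1.88  0.05]
turn units [0.13 0.14 0.09]
```

>>> {"fn": "apply_moves", "kwargs": {"commands": [[[-0.05,0.3,0,0.05,0,0.03],[-0.02,0.3,0.02,0.05,0.05,0.03],[0,0.3,0,0,0.05,0],[0,0.3,0,0,0,0],[0,0.25,0,0,0,0],[0,0.15,0,0,0,0],[0,0,0,0,0,0]]]}}

```text
clock: 3.48
eef_pos: [580.7, 149.2, 38.7]
tool_rot: [-1.568, -0.001, 1.807]
force: [-0.4, -0.2, -0.5]
width: 59.8
```

```bash
python3 -c "
from h import *
to([582,150,37],103.5)"
```

```text
t 3.48 pos [580.7 149.2  38.7] rpy deg [-8.9820e+01 -7.0000e-02  1.0354e+02] w 59.8 F [-0.4 -0.2 -0.5]
shift units [ 0.01  0.04 -0.04]
turn units [-0.04  0.01  0.01]
```

>>> {"fn": "apply_moves", "kwargs": {"commands": [[[0,0,0,0,0,0],[0,0,0,0,0,0],[0,0,0,0,0,0],[0,0,0,0,0,0]]], "claw": 22}}

```text
clock: 3.82
eef_pos: [580.8, 149.4, 38.5]
tool_rot: [-1.567, -0.001, 1.807]
force: [0.1, 0.1, -0.1]
width: 21.9
```

>>> {"fn": "apply_moves", "kwargs": {"commands": [[[0,0,0,0,0,0],[0,0,0,0,0,0],[0,0,0,0,0,0],[0,0,0,0,0,0]]], "claw": 8}}

```text
clock: 4.15
eef_pos: [581.0, 149.5, 39.7]
tool_rot: [-1.569, -0.001, 1.807]
force: [0.0, -0.0, -3.4]
width: 13.3
```

```bash
python3 -c "
from h import *
to([582,150,37],103.5)"
```

```text
t 4.15 pos [581.  149.5  39.7] rpy deg [-8.9870e+01 -8.0000e-02  1.0355e+02] w 13.3 F [ 0.  -0.  -3.4]
shift units [ 0.01  0.07 -0.03]
turn units [-0.03  0.01  0.02]
```

Gripped: width 13.3 and the force shows the tray's weight. Drawing out along tool +z, gently.

>>> {"fn": "apply_moves", "kwargs": {"commands": [[[0,0,0.04,0,0,0],[0,0,0.08,0,0,0],[0,0,0.12,0,0,0],[0,0,0.15,0,0,0],[0,0,0.18,0,0,0],[0,0,0.2,0,0,0],[0,0,0.2,0,0,0],[0,0,0.2,0,0,0]]]}}

```text
clock: 4.82
eef_pos: [531.0, 137.3, 39.4]
tool_rot: [-1.568, -0.001, 1.807]
force: [-1.3, 0.2, -3.1]
width: 12.8
```

```bash
python3 -c "
from h import *
to([471,123,40],103.5)"
```

```text
t 4.82 pos [531.  137.3  39.4] rpy deg [-8.9820e+01 -8.0000e-02  1.0354e+02] w 12.8 F [-1.3  0.2 -3.1]
shift units [ 0.   -0.01  1.54]
turn units [-0.04  0.01  0.02]
```

>>> {"fn": "apply_moves", "kwargs": {"commands": [[[0,0,0.2,0,0,0],[0,0,0.2,0,0,0],[0,0,0.2,0,0,0],[0,0,0.2,0,0,0],[0,0,0.2,0,0,0],[0,0,0.2,0,0,0],[0,0,0.16,0,0,0],[0,0,0.12,0,0,0]]]}}

```text
clock: 5.48
eef_pos: [464.5, 121.3, 40.5]
tool_rot: [-1.565, -0.001, 1.807]
force: [0.3, -0.0, -2.7]
width: 13.1
```

>>> {"fn": "apply_moves", "kwargs": {"commands": [[[0,0,0.08,0,0,0],[0,0,0.04,0,0,0],[0,0,0.02,0,0,0],[0,0,0,0,0,0]]]}}

```text
clock: 5.82
eef_pos: [457.7, 119.6, 40.6]
tool_rot: [-1.565, -0.001, 1.808]
force: [0.7, 0.6, -2.2]
width: 13.5
```

```bash
python3 - <<'E'
from h import *
to([481,-267,185],61)
a=snap('top','t2'); b=snap('scene','s2')
A=cv2.resize(a['image'][140:260,170:290,::-1],(400,400),interpolation=2)
B=cv2.resize(b['image'][190:330,260:400,::-1],(400,400),interpolation=2)
cv2.imwrite('pics/c2.png',np.hstack([A,B]))
E
```

```text
t 5.82 pos [457.7 119.6  40.6] rpy deg [-8.9680e+01 -6.0000e-02  1.0357e+02] w 13.5 F [ 0.7  0.6 -2.2]
shift units [-9.53 -3.61  1.72]
turn units [-0.07  8.51 -0.01]
```

View pics/c2.png

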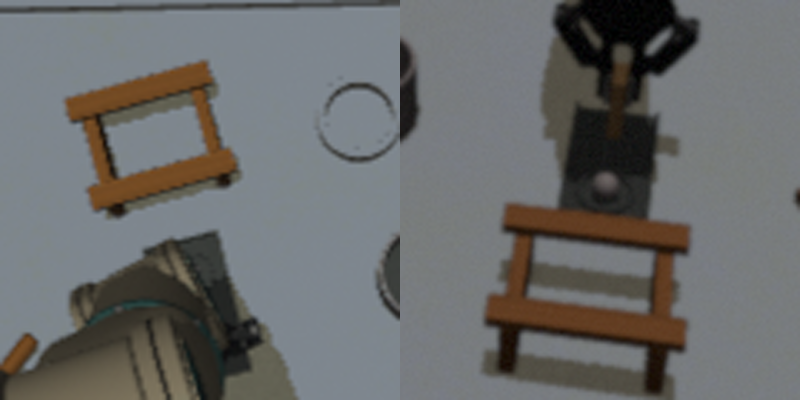

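Clear: in the crop the tray's far end is about 30 mm in front of the bridge, with the ball at (605,185) sitting in its pocket. Now lifting straight up.

>>> {"fn": "apply_moves", "kwargs": {"commands": [[[0,-0.04,0,0,0,0],[0,-0.1,0,0,0,0],[0,-0.16,0,0,0,0],[0,-0.2,0,0,0,0],[0,-0.24,0,0,0,0],[0,-0.26,0,0,0,0],[0,-0.26,0,0,0,0],[0,-0.26,0,0,0,0]]]}}

```text
clock: 6.58
eef_pos: [458.5, 119.7, 105.6]
tool_rot: [-1.564, -0.001, 1.808]
force: [0.7, -0.4, -2.8]
width: 13.4
```

```bash
python3 -c "
from h import *
to([457,119,195],103.5)"
```

```text
t 6.58 pos [458.5 119.7 105.6] rpy deg [-8.9630e+01 -6.0000e-02  1.0356e+02] w 13.4 F [ 0.7 -0.4 -2.8]
shift units [-0.01 -2.23  0.06]
turn units [-0.07  0.01  0.01]
```

>>> {"fn": "apply_moves", "kwargs": {"commands": [[[0,-0.26,0.02,-0.02,0,0],[0,-0.26,0,-0.02,0,0],[0,-0.26,0,-0.02,0,0],[0,-0.26,0,0,0,0],[0,-0.26,0,0,0,0],[0,-0.26,0,0,0,0],[0,-0.22,0,0,0,0],[0,-0.18,0,0,0,0]]]}}

```text
clock: 7.25
eef_pos: [457.4, 118.9, 195.8]
tool_rot: [-1.577, -0.001, 1.807]
force: [-0.4, -0.1, -2.7]
width: 13.5
```

>>> {"fn": "apply_moves", "kwargs": {"commands": [[[0,-0.12,0,0,0,0],[0,-0.07,0,0,0,0],[0,-0.03,0,0,0,0],[0,0,0,0,0,0]]]}}

```text
clock: 7.58
eef_pos: [457.7, 118.8, 208.0]
tool_rot: [-1.58, -0.001, 1.807]
force: [0.0, -0.1, -2.1]
width: 13.5
```

```bash
python3 -c "
from h import *
to([430,-120,195],75);print(readout.read_state()['qpos'])"
```

```text
t 7.58 pos [457.7 118.8 208. ] rpy deg [-9.0550e+01 -5.0000e-02  1.0352e+02] w 13.5 F [ 0.  -0.1 -2.1]
shift units [-5.64  0.3   2.07]
turn units [0.11 5.7  0.04]
[-0.19670931  0.41087174 -0.15954493  2.02791685  0.09881503  0.70012343
  1.3885095 ]
```

>>> {"fn": "apply_moves", "kwargs": {"commands": [[[-0.04,0,0.01,0.02,0.03,0],[-0.09,0,0.02,0.02,0.08,0],[-0.14,0,0.03,0.02,0.13,0],[-0.18,0,0.04,0.02,0.18,0],[-0.22,0,0.05,0,0.22,0],[-0.25,0,0.05,0,0.24,0],[-0.27,0,0.05,0,0.24,0],[-0.28,0,0.05,0,0.24,0]]]}}

```text
clock: 8.25
eef_pos: [455.0, 54.3, 205.7]
tool_rot: [-1.568, -0.001, 1.68]
force: [0.5, 0.3, -2.5]
width: 13.6
```

>>> {"fn": "apply_moves", "kwargs": {"commands": [[[-0.28,0,0.05,0,0.24,0],[-0.28,0,0.05,0,0.24,0],[-0.28,0,0.05,0,0.24,0],[-0.28,0,0.04,0,0.24,0],[-0.28,0,0.04,0,0.24,0],[-0.28,0,0.04,0,0.24,0],[-0.28,0,0.03,0,0.24,0],[-0.28,0,0.03,0,0.24,0]]]}}

```text
clock: 8.92
eef_pos: [442.4, -47.6, 206.0]
tool_rot: [-1.568, 0.0, 1.49]
force: [1.1, -0.3, -1.7]
width: 13.1
```

```bash
python3 -c "
from h import *
to([399,-245,195],75);print(readout.read_state()['qpos'])"
```

```text
t 8.92 pos [442.4 -47.6 206. ] rpy deg [-8.984e+01  2.000e-02  8.535e+01] w 13.1 F [ 1.1 -0.3 -1.7]
shift units [-5.01  0.28  0.68]
turn units [-0.03  2.07 -0.01]
[ 0.08845518  0.38077063 -0.05974432  2.0895468   0.03585107  0.67493231
  1.49464612]
```

>>> {"fn": "apply_moves", "kwargs": {"commands": [[[-0.28,0,0.03,0,0.24,0],[-0.28,0,0.03,0,0.24,0],[-0.28,0,0.02,0,0.24,0],[-0.28,0,0.02,0,0.22,0],[-0.28,0,0.02,0,0.2,0],[-0.28,0,0.01,0,0.17,0],[-0.28,0,0.01,0,0.13,0],[-0.26,0,0.01,0,0.09,0]]]}}

```text
clock: 9.58
eef_pos: [420.3, -144.0, 206.1]
tool_rot: [-1.568, 0.001, 1.34]
force: [0.0, -0.3, -1.7]
width: 13.0
```

```bash
python3 -c "
from h import *
to([399,-245,195],75)"
```

```text
t 9.58 pos [ 420.3 -144.   206.1] rpy deg [-8.986e+01  5.000e-02  7.680e+01] w 13.0 F [ 0.  -0.3 -1.7]
shift units [-2.58  0.28 -0.06]
turn units [-0.03  0.36 -0.01]
```

>>> {"fn": "apply_moves", "kwargs": {"commands": [[[-0.26,0,0,0,0.05,0],[-0.26,0,0,0,0.03,0],[-0.25,0,0,0,0.02,0],[-0.25,0,0,0,0,0],[-0.24,0,0,0,0,0],[-0.22,0,0,0,0,0],[-0.19,0,0,0,0,0],[-0.15,0,0,0,0,0]]]}}

```text
clock: 10.25
eef_pos: [400.6, -223.6, 206.1]
tool_rot: [-1.568, 0.001, 1.329]
force: [-0.1, 0.1, -2.2]
width: 12.9
```

```bash
python3 -c "
from h import *
to([399,-245,195],75)"
```

```text
t 10.25 pos [ 400.6 -223.6  206.1] rpy deg [-8.986e+01  6.000e-02  7.613e+01] w 12.9 F [-0.1  0.1 -2.2]
shift units [-0.53  0.28 -0.09]
turn units [-0.03  0.23 -0.01]
```

>>> {"fn": "apply_moves", "kwargs": {"commands": [[[-0.11,0,-0.01,0,0,0],[-0.08,0,-0.02,0,0,0],[-0.05,0,-0.03,0,0,0],[-0.03,0,-0.02,0,0,0],[-0.02,0,0,0,0,0],[0,0,0,0,0,0],[0,0,0,0,0,0]]]}}

```text
clock: 10.83
eef_pos: [401.1, -237.2, 205.9]
tool_rot: [-1.568, 0.0, 1.329]
force: [-0.0, -0.2, -1.6]
width: 13.1
```

```bash
python3 - <<'E'
from h import *
to([398.5,-246.6,190],76)
s=readout.read_state();M=R.from_euler('xyz',s['tool_rot']).as_matrix();pk=s['eef_pos']-85*M[:,2];pk[2]=s['eef_pos'][2]-38.5+17
a=snap('top','t3'); b=snap('scene','s3'); w=snap('wrist','w3')
print('pocket pred',pk,proj(a,pk),proj(b,pk),proj(w,pk))
A=cv2.resize(a['image'][195:275,295:395,::-1],(400,320),interpolation=2)
B=cv2.resize(b['image'][120:220,150:275,::-1],(400,320),interpolation=2)
W=cv2.resize(w['image'][:,:,::-1],(360,270))
o=np.zeros((600,800,3),np.uint8);o[:320,:400]=A;o[:320,400:]=B;o[325:595,:360]=W;cv2.imwrite('pics/c3.png',o)
E
```

```text
t 10.83 pos [ 401.1 -237.2  205.9] rpy deg [-8.985e+01  3.000e-02  7.615e+01] w 13.1 F [-0.  -0.2 -1.6]
shift units [-0.24  0.4   0.01]
turn units [-0.03  0.03 -0.01]
pocket pred [ 483.60316888 -257.57452805  184.42871774] [[352.26406238 231.21943279]] [[202.84490491 150.86120461]] [[282.50933934 372.18404116]]
```

View pics/c3.png

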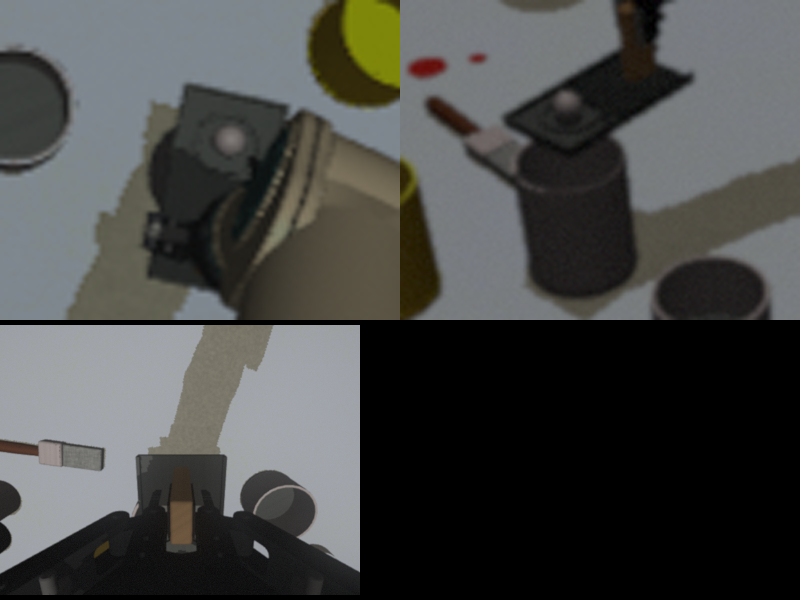

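Tray level, ball in pocket (top-view px (352.5,229.5), scene crop (568,104)). The ball reads about 4 mm farther in +x than predicted, so I estimate the pocket at (486,-258). It needs about (-5,-9) mm and then lowering.

>>> {"fn": "apply_moves", "kwargs": {"commands": [[[-0.04,0,0.01,0,0,0],[-0.07,0.02,0.02,0,0,0],[-0.07,0.05,0.02,0,0,0],[-0.04,0.08,0.01,0,0,0],[-0.02,0.1,0.01,0,0,0],[0,0.1,0,0,0,0],[0,0.08,0,0,0,0],[0,0.05,0,0,0,0]]]}}

```text
clock: 11.65
eef_pos: [395.3, -246.8, 185.1]
tool_rot: [-1.569, 0.001, 1.329]
force: [-0.1, 0.5, -2.3]
width: 13.2
```

>>> {"fn": "apply_moves", "kwargs": {"commands": [[[0,0.03,0,0,0,0],[0,0.01,0,0,0,0],[0,0,0,0,0,0],[0,0,0,0,0,0]]]}}

```text
clock: 11.98
eef_pos: [395.0, -246.3, 182.3]
tool_rot: [-1.567, 0.0, 1.329]
force: [-0.2, 0.7, -2.4]
width: 13.3
```

```bash
python3 - <<'E'
from h import *
np.set_printoptions(precision=1,suppress=True)
to([396,-246.4,182],76.1)
s=readout.read_state();M=R.from_euler('xyz',s['tool_rot']).as_matrix();pk=s['eef_pos']-85*M[:,2];pk[2]=s['eef_pos'][2]-38.5+17
a=snap('top','t4'); b=snap('scene','s4')
print('pocket pred',pk)
for d,z in((a,pk[2]),(b,pk[2])):
  p=proj(d,pk)[0]; x,y=p.round().astype(int); g=cv2.cvtColor(d['image'],cv2.COLOR_RGB2GRAY)[y-10:y+11,x-10:x+11].astype(float)
  m=(g>g.max()*0.7)&(np.hypot(*np.mgrid[-10:11,-10:11])<7); yy,xx=np.nonzero(m); q=(xx.mean()+x-10,yy.mean()+y-10); print(p,'ball',np.array(q),m.sum(),onz(d,q,z))
print('tin rim in scene exp',proj(b,[481,-267,120]))
A=cv2.resize(a['image'][195:275,295:395,::-1],(400,320),interpolation=2)
B=cv2.resize(b['image'][120:220,150:275,::-1],(400,320),interpolation=2)
cv2.imwrite('pics/c4.png',np.hstack([A,B]))
E
```

```text
t 11.98 pos [ 395.  -246.3  182.3] rpy deg [-89.8   0.   76.2] w 13.3 F [-0.2  0.7 -2.4]
shift units [ 0.  0. -0.]
turn units [-0.1  0.  -0. ]
pocket pred [ 477.6 -266.6  160.8]
[353.8 234. ] ball [353.8 232.1] 25 [ 483.5 -266.8  160.8]
[202.2 156.4] ball [200.4 155.1] 12 [ 474.1 -274.7  160.8]
tin rim in scene exp [[203.2 169.3]]
```

View pics/c4.png

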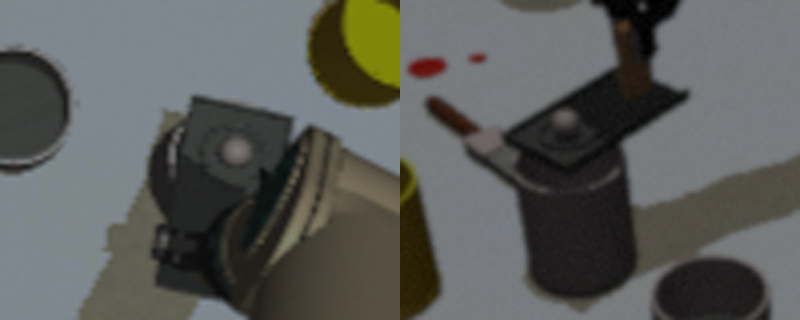

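Pocket estimate is about (478–483, -267), z 161. Tin mouth is about (481,-267), z 120. The ball is in the pocket and the tray is level and clear of the rim. Checking it is still, then handing in.

>>> {"fn": "apply_moves", "kwargs": {"commands": [[[0,0,0,0,0,0],[0,0,0,0,0,0],[0,0,0,0,0,0],[0,0,0,0,0,0]]]}}

```text
clock: 12.42
eef_pos: [395.4, -246.5, 182.9]
tool_rot: [-1.568, 0.0, 1.33]
force: [0.2, 0.7, -1.7]
width: 13.1
```

```bash
python3 - <<'E'
from h import *
to([395,-246.3,182.3],76.1); print(abs(readout.read_state()['qd']).max())
from cell import finish_job
s=readout.read_state()
if abs(s['qd']).max()<0.02 and s['eef_pos'][2]>176: print(finish_job())
E
```

```text
t 12.42 pos [ 395.4 -246.5  182.9] rpy deg [-8.985e+01  3.000e-02  7.618e+01] w 13.1 F [ 0.2  0.7 -1.7]
shift units [0.   0.01 0.01]
turn units [-0.03  0.02 -0.01]
0.002589487511762879
the job is handed in; nothing more can be done
None
```

The job is handed in at 12.4 s, with the arm still holding the tray over the tall tin. I gripped the tray by its wooden block and drew it about 127 mm straight out from under the bridge. I then lifted it about 165 mm and carried it level to the tall bare-steel tin, not the yellow one.

**Last checks**
- **Stillness and level:** the tool was level to within 0.2° and the joints were practically still (0.003 rad/s). The grip read 13.1 mm on the 14 mm block.
- **Ball:** it was still in its pocket in the last pictures.
- **Position:** I put the pocket at about (478, -267, 161) mm, against a tin mouth at about (481, -267, 120) mm. The tray's underside is then roughly 24 mm above the rim.
- **Contact:** forces stayed at a few newtons in every reading, and nothing looked moved in the pictures I took.

**Disagreements:** the two cameras differed by about 6 mm in x and 5 mm in y on the tin's mouth, so I used the mean. Their fixes on the ball at the end differed by about 9 mm in x and 8 mm in y. The scene-camera fix came from only 12 bright pixels, so I relied on the arm's own pose and the top view.

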